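# Open the ratchet bookend of a notebook rack

## Task

Make room in the notebook rack: with a fingertip press down the red release on the sliding bookend and, keeping it pressed, push the bookend back along its bar, away from the notebooks, until it is fully home against the yellow end stop. Then let go so that the release springs up again, and leave the notebooks, the cup and the correction-fluid bottle standing where they are.

Things in the scene. Friction and masses are not known exactly. Their poses are not given: they have to be found in the camera images.
- rack: White notebook rack, fixed. Base plate 200 (x) x 340 (y) x 6 mm; origin at the centre of its underside, on the table. A level bar (17 mm wide, top 48 mm above the table, sawteeth below) runs along the rack's y at x = -60 mm. The notebooks stand at the -y end against a fixed plate 105 mm high; the bookend slides towards +y to make room.
- bookend (a joint): Position of the sliding bookend along the bar, m: 0 nearest the notebooks, grows to rack +y, 0.150 = home against the end stop. Starts between 0.010 and 0.060. About 3 N of friction. While the release is up a ratchet bars it from going to +y (after up to 8 mm of play); the other way it clicks freely. Its black carriage on the bar is 48 mm (rack x) by 80 mm, top 50 mm above the table.
- release (a joint): How far the red release is pressed, m: 0 fully up, 0.010 hard stop. At first it rests at 0 to 0.004, as the pawl lies on a tooth; the pawl is clear of the teeth from 0.004 on, and the release counts as pressed beyond 0.006. Spring: about 3.5 N at the start of travel, 7 N at the bottom; it springs up when let go.
- release_top (a point): Centre of the top face of the red release, a flat plate 42 mm (rack x) by 46 mm (along the bar, rack y) that rides on the carriage and goes straight down when pressed. Fully up it is 70 mm above the table. Axes as the rack's.
- push_wall (a point): Centre of the exposed face, looking back to rack -y, of the carriage's upright black push wall, 27 mm from the release's centre to rack +y. The wall is 44 mm wide (rack x), 10 mm thick, its top 102 mm above the table, 32 mm above the release: a fingertip on the release pushes the bookend by this wall. Axes as the rack's.
- stop_face (a point): Point 45 mm above the table on the face of the yellow end stop that meets the carriage. The stop is 44 mm (rack x) by 20 mm, top 66 mm above the table. Axes as the rack's.
- notebook_blue: Dark blue notebook standing in the rack beside the fixed plate, loose: 104 (x) x 24 (y) x 100 mm high, origin at the centre of its underside, z up. Leave alone.
- notebook_red: Dark red notebook standing next to the blue one, between it and the bookend, same size and origin. Leave alone.
- cup: Clear plastic cup, 76 mm across the rim and 100 mm high, empty, standing loose on the table; origin at the centre of its underside, z up. It stands either beyond the rack or on the robot's side of it. Leave alone.
- corrector: Small turquoise correction-fluid bottle with a white cap, 34 mm across and 75 mm high, standing loose on the table where the cup is not (beyond the rack or on the robot's side of it); origin at the centre of its underside, z up. Leave alone.
- plate_top (a point): Middle of the top edge of the bookend's white upright plate, 106 mm above the table. It is 100 mm wide (rack x) and 6 mm thick, fixed to the notebook side of the carriage and reaching over the base beside the bar. Axes as the rack's.

How it is judged:
By the outcome, as a careful person would: the job done as asked, in the order asked, and still so for the second after the job is handed in, with the robot touching nothing.
It also fails if it takes over 32 s, if anything falls off the work surface, if the arm or the gripper's body presses on something with over 40 N, if the wrist force passes 120 N, or if a joint passes its speed limit or range.

## Robot

A 6-joint arm with a two-finger parallel gripper is mounted at the origin on the work surface. World frame = base frame: x ahead of the robot, y to its left, z up, the work surface at z = 0. Lengths are in m, angles in degrees, forces in N, time in s.
With the tool pointing down it reaches from about 0.35 to 0.875 m from the base axis. Payload 4.2 kg.
Tool frame: the origin (TCP) lies on the centre line of the jaws, within the pads' length; the fingertips stand 17 mm ahead of it and the grasp point (between the pads) lies 2 mm behind it (tips_ahead is the distance from the TCP to the fingertips, in m); z points along the fingers, x is the direction in which the jaws open and shut, and the axes are right-handed (so a half turn about z gives the same grasp; the last joint's range is limited). The gripper opens to 87 mm and grips with 3 to 60 N. Pads are 19 mm wide; open, the fingers measure 117 mm over their backs; the gripper's body (75 mm by 190 mm) begins 51 mm behind the grasp point.
Start: joints at [-61.616, 22.042, 0.453, 0, -68.411, -14.817], TCP at [0.147, -0.608, 0.202] pointing down, gripper open.
Joint ranges: [-179.83, 179.83], [-69.29, 118.12], [-61.27, 80.66], [-181.25, 117.63], [-171.15, -9.14], [-177.46, 177.46]. Speed limits (degrees/s): [159.86, 159.86, 180, 180, 180, 180].

## Interface

Orientations are given as a 3x3 rotation matrix whose columns are the frame's x, y, z axes.
In Python, from station import sense, capture, camera_info, finish_job, boxes_of, spot_point, tips_ahead gives the robot as it stands. The module is installed in compiled form; this text tells all that it offers.
- The arm moves only by the tool carry_out, never from a script. Its arguments are lists of equal length, an entry for each row: "delta_pos": the shift along the tool's x, y, z scaled (see below), a list of three; "spin": the turn about the tool's z scaled (see below); "gripper": the opening in per cent of the stroke, from 0 (shut) to 100 (fully open). In form: {"delta_pos": [[x, y, z], ...], "spin": [spin, ...], "gripper": [gripper, ...]}. A call has 1 to 12 rows; each row is the pose to reach, as a shift and turn from the pose commanded when the call began, along the tool's axes at that moment; what a row does not reach only later rows make up. The controller multiplies each number of a shift by 0.1 m and each number of a turn by pi/4 rad. A row lasts 1/8 s, in which the tool goes at most 62.5 mm and 10.7 degrees, less where a joint would pass 70% of its speed; a pose out of reach is approached as far as the arm can. A call with a number of a shift or a turn outside -1 to 1 is refused whole. A call with a gripper value outside its range is refused whole. The fingers move at their own pace and stop on an object; the grip force is fixed at half the most. Time passes only in rows, so rows that repeat a pose let the fingers close. It gives the time, the measured TCP pose, the force and the opening at its end, in the units of the state.
- sense(): the state, without advancing time (a new reading comes with each control period).
- capture(name): name is "side" or "top"; returns the picture (420x560x3 uint8, red, green, blue); there is no depth.
- camera_info(name): a dict with "fov_y" (degrees; the focal length in pixels is half the picture's height over the tangent of half this angle, whatever the lens; pixels are square), "cx", "cy" (the principal point, pixels), "D" ([k1, k2, p1, p2, k3] as OpenCV has them; the pictures are not rectified), "origin" and "rotation" of the camera in the world. Camera axes: x right, y down, z forward; pixel columns grow to the right and rows downward; lengths in m; the calibration is good to about 2 mm. A picture is of the moment at which its call begins. camera_info takes no time and is no camera call.
- finish_job(): hands the job in, once; it reports no verdict.
Trained networks look in the newest picture that a camera, given by its name, has taken for a name from the list of things; names that differ only in an ending like _2 or _b are one class to them, and where a whole thing is asked for, a point or a joint stands for the part that bears it (a point fixed in the world has none). Each returns a list of dicts, best first, with "p" (0 to 1); they miss things now and then, are a little off and sometimes report something else, mostly with a low value. They report only what shows in the picture. A call takes as long as a camera call.
- boxes_of(camera, query): "centre" ([x, y, z] in m, in world coordinates, good to about 4 mm: the middle of the surface that is visible of it).
- spot_point(camera, query): "centre" ([x, y, z] in m, in world coordinates, good to about 4 mm: a listed point, or the origin of a listed thing).
The state is a dict: "time_s": time; "joints": joint angles; "joint_velocities": joint speeds; "effort": joint torques, N m; "tcp_pos": TCP position; "ee_rot": TCP orientation; "wrist_force": force on the tool from outside, world axes, zero at the start; "moment": the same for the moment, N m; "gripper_width": opening from 0.0 (shut) to 1.0 (fully open).
Only numpy, scipy, OpenCV 4.12 (cv2) and the standard library are available. Lean on these libraries where they do the work, as an engineer would, in place of code of your own. Each camera call takes 0.05 s, during which the arm holds its last target. There are 200 camera calls.

## Working session

There is one attempt and no reset: what is moved stays moved. The work goes in short steps, Python scripts to look and compute and a tool call to move; the robot and the scene stay as the last step left them, time stands still between calls to the robot, and variables do not carry over. Pictures are saved under pics/ and viewed, and the job is handed in when it is done.

Besides the shell and the picture viewer there is one more tool, called after "Emit:" as name([rows], argument=value, ...), one row to a line, values as JSON. carry_out: Moves the arm, as the interface text tells. Its arguments: {"type":"object","properties":{"delta_pos":{"type":"array","items":{"type":"array","items":{"type":"number","minimum":-1,"maximum":1}}},"spin":{"type":"array","items":{"type":"number","minimum":-1,"maximum":1}},"gripper":{"type":"array","items":{"type":"number"}}},"required":["delta_pos","spin","gripper"]}

```bash
mkdir -p pics; cat > h.py <<'E'
from station import *
import cv2,numpy as np
def snap(n,f): cv2.imwrite('pics/'+f,capture(n)[:,:,::-1])
def proj(n,P):
    c=camera_info(n);R=np.array(c['rotation']);f=210/np.tan(np.radians(c['fov_y']/2))
    p=(np.atleast_2d(P)-c['origin'])@R
    K=np.array([[f,0,c['cx']],[0,f,c['cy']],[0,0,1.]])
    return cv2.projectPoints(p,np.zeros(3),np.zeros(3),K,np.array(c['D'],float))[0][:,0]
E
python3 - <<'E'
from h import *
s=sense();print(s['tcp_pos'],np.round(s['ee_rot'],3).tolist(),s['gripper_width'],s['wrist_force'],tips_ahead() if callable(tips_ahead) else tips_ahead)
for c in('top','side'):
    snap(c,c+'0.png')
    print(c,np.round(camera_info(c)['origin'],3))
    for q in 'rack release_top push_wall stop_face plate_top cup corrector notebook_red notebook_blue'.split():
        print(q,[(np.round(d['centre'],3).tolist(),round(d['p'],2)) for d in spot_point(c,q)][:2])
print(sense()['time_s'])
E
```

```text
[ 0.14649698 -0.6069224   0.20107478] [[-0.234, 0.972, -0.001], [0.972, 0.234, 0.002], [0.002, -0.0, -1.0]] 1.0009492977677101 [-0.30406483 -0.32263559  0.30800678] 0.017
top [ 0.469 -0.006  0.726]
rack [([0.598, 0.036, -0.001], 0.97)]
release_top [([0.553, -0.013, 0.071], 0.91), ([0.598, 0.035, -0.001], 0.24)]
push_wall [([0.543, 0.014, 0.083], 0.78)]
stop_face [([0.506, 0.141, 0.044], 0.76)]
plate_top [([0.644, -0.02, 0.106], 0.67)]
cup [([0.423, -0.034, 0.001], 0.74), ([0.762, 0.059, -0.002], 0.53)]
corrector [([0.764, 0.06, -0.003], 0.57)]
notebook_red [([0.665, -0.075, 0.008], 0.68)]
notebook_blue [([0.673, -0.098, 0.005], 0.57), ([0.666, -0.076, 0.003], 0.47)]
side [ 0.292 -0.401  0.708]
rack [([0.602, 0.035, 0.002], 0.59)]
release_top [([0.55, -0.009, 0.067], 0.82)]
push_wall [([0.647, -0.026, 0.1], 0.62), ([0.541, 0.015, 0.088], 0.58)]
stop_face [([0.507, 0.139, 0.049], 0.88), ([0.554, -0.01, 0.068], 0.66)]
plate_top [([0.648, -0.025, 0.107], 0.89), ([0.766, 0.06, -0.001], 0.29)]
cup [([0.428, -0.031, 0.002], 0.93)]
corrector [([0.766, 0.058, -0.0], 0.64)]
notebook_red [([0.665, -0.077, 0.005], 0.79)]
notebook_blue [([0.667, -0.105, 0.007], 0.79)]
1.0
```

```bash
ls pics
```

```text
side0.png
top0.png
```

View pics/top0.png

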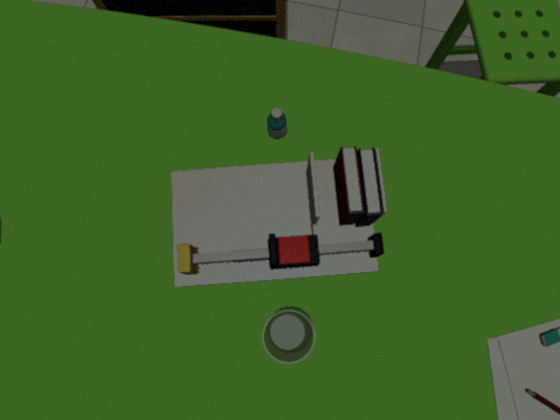

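View pics/side0.png

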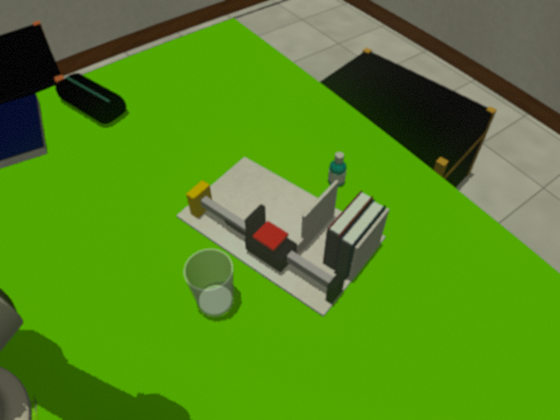

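The pictures agree with the networks. The release is the red patch at top (294,250), the stop is at (184,258), the cup is on the robot's side at (288,335), and the bottle is beyond the rack at (277,122). From these the rack yaw comes to about 16.6°. I'll approach high with the gripper shutting.

Emit:
carry_out([
  [0.45,0.5,0],
  [0.97,1,0],
  [0.97,1,0],
], spin=[0,-0.07,-0.07], gripper=[0,0,0])

```text
time_s: 1.38
tcp_pos: [0.2222, -0.4874, 0.2027]
ee_rot: [[-0.291, 0.957, 0.0], [0.957, 0.291, -0.0], [-0.0, 0.0, -1.0]]
wrist_force: [-0.6, 0.2, 0.6]
gripper_width: 0.744
```

Emit:
carry_out([
  [0.45,0.5,0],
  [0.9,1,0],
  [0.9,1,0],
], spin=[0,0,0], gripper=[0,0,0])

```text
time_s: 1.75
tcp_pos: [0.2924, -0.373, 0.2027]
ee_rot: [[-0.291, 0.957, 0.001], [0.957, 0.291, -0.001], [-0.001, 0.001, -1.0]]
wrist_force: [-0.4, -0.7, 0.0]
gripper_width: 0.401
```

Emit:
carry_out([
  [0.45,0.5,0],
  [0.9,1,0],
  [0.9,1,0],
], spin=[0,0,0], gripper=[0,0,0])

```text
time_s: 2.12
tcp_pos: [0.3625, -0.2585, 0.2025]
ee_rot: [[-0.291, 0.957, 0.001], [0.957, 0.291, -0.001], [-0.001, 0.001, -1.0]]
wrist_force: [-0.5, 0.0, -0.5]
gripper_width: 0.067
```

Emit:
carry_out([
  [0.45,0.5,0],
  [0.9,1,0],
  [0.9,1,0],
], spin=[0,0,0], gripper=[0,0,0])

```text
time_s: 2.5
tcp_pos: [0.4325, -0.1438, 0.2023]
ee_rot: [[-0.29, 0.957, 0.001], [0.957, 0.29, -0.0], [-0.001, 0.0, -1.0]]
wrist_force: [0.2, 0.3, 0.7]
gripper_width: 0.005
```

```bash
cat >> h.py <<'E'
def rel(P,th=16.6):
    s=sense();R=np.array(s['ee_rot']);t=np.array(s['tcp_pos'])
    print('t',s['time_s'],'tcp',np.round(t,4),'F',np.round(s['wrist_force'],1),'w',round(s['gripper_width'],2))
    print('shift (units .1m)',np.round(R.T@(np.array(P)-t)/.1,3),'spin',round((np.degrees(np.arctan2(R[1,0],R[0,0]))-90-th)/45,3))
E
python3 - <<'E'
from h import *
# rack yaw fit check: project model outline on top picture
th=np.radians(16.6);ex=np.array([np.cos(th),np.sin(th),0]);ey=np.array([-np.sin(th),np.cos(th),0]);o=np.array([.600,.0355,0])
im=cv2.imread('pics/top0.png');im=cv2.resize(im,None,fx=1,fy=1)
def box(x0,x1,y0,y1,z,c):
    q=proj('top',[o+ex*a+ey*b+[0,0,z] for a,b in((x0,y0),(x1,y0),(x1,y1),(x0,y1))])
    cv2.polylines(im,[np.int32(np.round(q*16))],True,c,1,cv2.LINE_AA,4)
box(-.1,.1,-.17,.17,.006,(255,0,255))
box(-.081,-.039,-.054,-.008,.070,(255,255,0))
box(-.082,-.038,.127,.147,.066,(255,0,0))
cv2.imwrite('pics/fit.png',cv2.resize(im[130:310,150:410],None,fx=3,fy=3,interpolation=cv2.INTER_CUBIC))
rel([.5515,-.011,.15])
E
```

```text
t 2.5 tcp [ 0.4325 -0.1438  0.2023] F [0.2 0.3 0.7] w 0.01
shift (units .1m) [0.927 1.524 0.523] spin 0.006
```

View pics/fit.png

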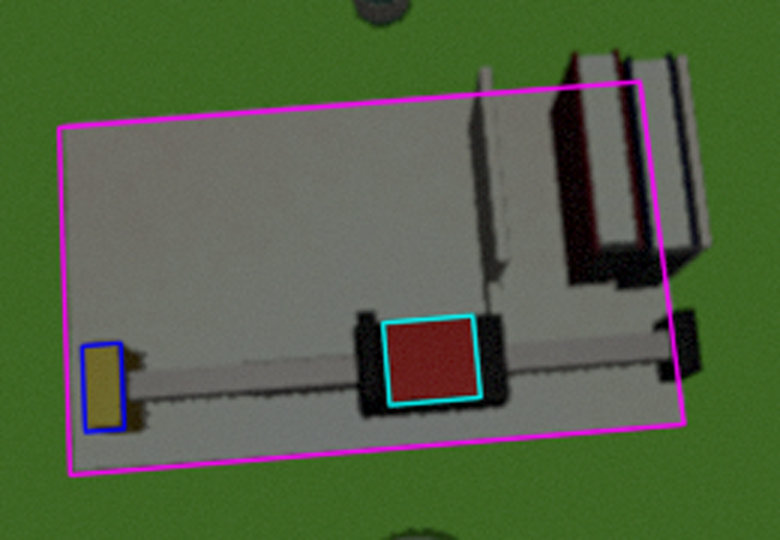

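The model outline (rack, release, stop) lies right on the picture, so yaw and positions hold. Next I go above the release.

Emit:
carry_out([
  [0.5,0.5,0],
  [0.95,0.95,0],
  [0.95,0.95,0],
], spin=[0,0,0], gripper=[0,0,0])

```text
time_s: 2.88
tcp_pos: [0.4961, -0.0257, 0.2019]
ee_rot: [[-0.289, 0.957, 0.0], [0.957, 0.289, -0.0], [-0.0, -0.0, -1.0]]
wrist_force: [-0.2, -0.5, -0.6]
gripper_width: 0.004
```

Emit:
carry_out([
  [0,0.57,0],
  [0,0.57,0.6],
  [0,0.57,0.9],
  [0,0.57,0.9],
  [0,0.57,0.9],
], spin=[0,0,0,0,0], gripper=[0,0,0,0,0])

```text
time_s: 3.5
tcp_pos: [0.5501, -0.0113, 0.1136]
ee_rot: [[-0.287, 0.958, 0.002], [0.958, 0.287, -0.0], [-0.001, 0.002, -1.0]]
wrist_force: [-0.1, 0.8, 0.0]
gripper_width: 0.003
```

```bash
python3 - <<'E'
from h import *
rel([.5515,-.011,.087])
snap('side','s1.png');snap('top','t1.png')
a=cv2.imread('pics/s1.png')[120:320,160:400];b=cv2.imread('pics/t1.png')[130:330,150:390]
cv2.imwrite('pics/c1.png',cv2.resize(np.hstack([a,b]),None,fx=1.66,fy=1.66))
E
```

```text
t 3.5 tcp [ 0.5501 -0.0113  0.1136] F [-0.1  0.8  0. ] w 0.0
shift (units .1m) [-0.     0.014  0.266] spin 0.001
```

View pics/c1.png

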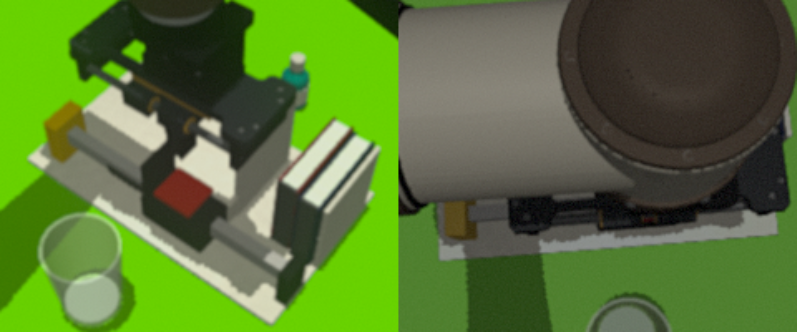

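The side view shows the shut fingertips at crop (180,155), right above the red plate at (183,192). The bottle, cup and notebooks are clear. I'll press down.

Emit:
carry_out([
  [0,0.01,0.2],
  [0,0.01,0.26],
  [0,0.01,0.3],
  [0,0.01,0.33],
  [0,0.01,0.35],
  [0,0.01,0.35],
], spin=[0,0,0,0,0,0], gripper=[0,0,0,0,0,0])

```text
time_s: 4.35
tcp_pos: [0.55, -0.0099, 0.0772]
ee_rot: [[-0.288, 0.958, 0.0], [0.958, 0.288, -0.0], [-0.0, 0.0, -1.0]]
wrist_force: [0.5, 0.7, 0.3]
gripper_width: 0.003
```

```bash
python3 - <<'E'
from h import *
s=sense();print(s['tcp_pos'],s['wrist_force'],s['moment'],s['effort'])
snap('side','s2.png')
a=cv2.imread('pics/s2.png')[150:300,170:370]
cv2.imwrite('pics/c2.png',cv2.resize(a,None,fx=4,fy=4,interpolation=cv2.INTER_CUBIC))
t=np.array(sense()['tcp_pos']);print(proj('side',[t+[0,0,-.017]]))
E
```

```text
[ 0.5499923  -0.00987671  0.07720609] [0.51776321 0.67572082 0.25687984] [-0.00376726  0.01772451 -0.02486242] [ 2.14952706e-03 -3.51356757e+01  1.49520385e+01  3.34935151e+00
 -6.84799813e-02  8.82717472e-06]
[[269.20050304 236.87132277]]
```

View pics/c2.png

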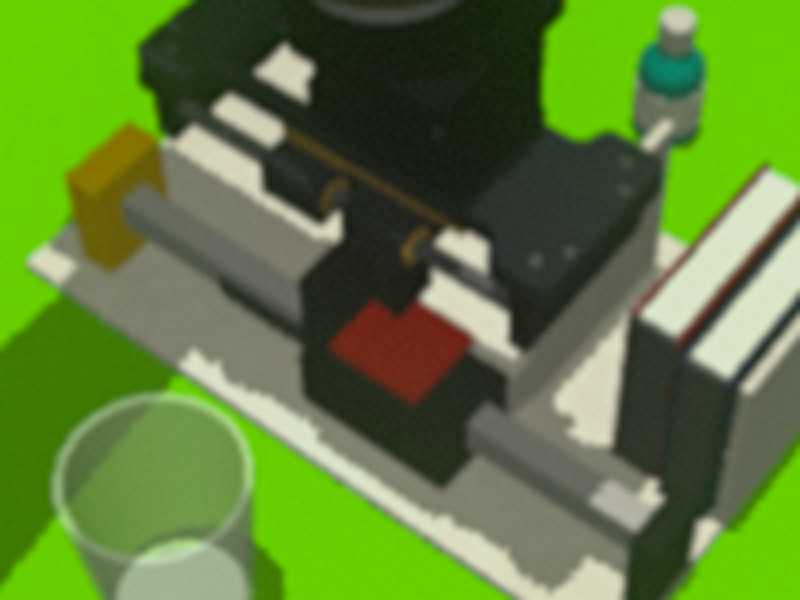

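```bash
python3 - <<'E'
from h import *
s=sense();t=np.array(s['tcp_pos']);R=np.array(s['ee_rot'])
im=cv2.imread('pics/s2.png')[175:275,215:325]
im=cv2.resize((255*(im/255.)**.45).astype('uint8'),None,fx=6,fy=6,interpolation=cv2.INTER_CUBIC)
for dz,c in((.017,(255,255,0)),(0,(255,0,255))):
    q=proj('side',[t+R@[a,b,dz] for a,b in((-.015,-.0095),(.015,-.0095),(.015,.0095),(-.015,.0095))])
    q=(q-[215,175]+.5)*6-.5
    cv2.polylines(im,[np.int32(q)],True,c,1,cv2.LINE_AA)
cv2.imwrite('pics/c3.png',im)
E
```

```text
(no output)
```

View pics/c3.png

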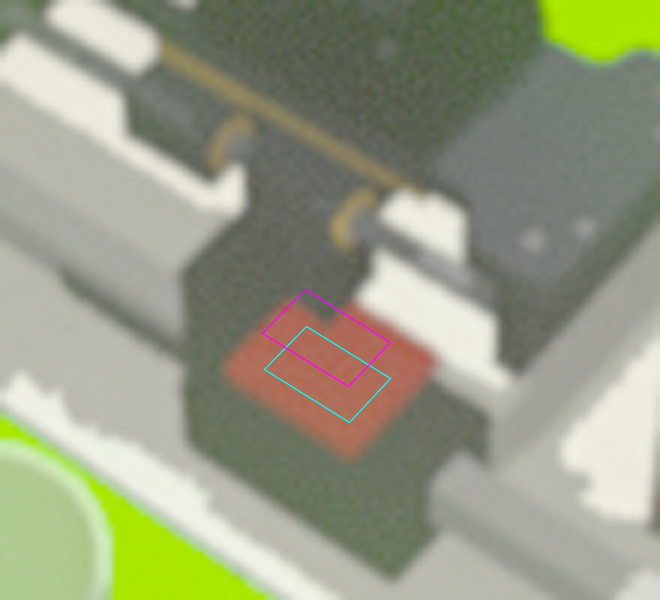

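```bash
python3 - <<'E'
from h import *
out=[]
for f in('s0','s1','s2'):
    im=cv2.imread('pics/'+{'s0':'side0'}.get(f,f)+'.png')
    h=im.astype(int);m=(h[...,2]>1.8*h[...,1])&(h[...,2]>60);m[:, :235]=0;m[:,305:]=0;m[:205]=0;m[270:]=0
    y,x=np.nonzero(m);print(f,m.sum(),x.min(),x.max(),y.min(),y.max())
    c=im[170:270,220:320];out.append(cv2.resize((255*(c/255.)**.35).astype('uint8'),None,fx=4 if 0 else 2.6,fy=2.6,interpolation=cv2.INTER_CUBIC))
cv2.imwrite('pics/c4.png',np.hstack(out))
t=[.55,-.0099]
for z in(.0966,.06,.07,.1):print(z,proj('side',[t+[z]]))
E
```

```text
s0 585 252 287 222 250
s1 555 253 286 223 250
s2 532 253 286 225 250
0.0966 [[268.71924922 223.78267688]]
0.06 [[269.19623865 236.98735097]]
0.07 [[269.06919421 233.4744946 ]]
0.1 [[268.67321636 222.50607509]]
```

View pics/c4.png

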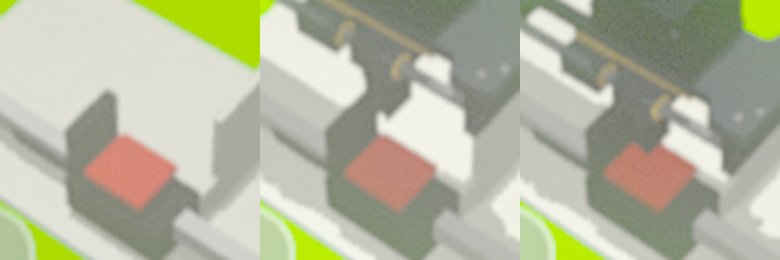

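The force is zero and the red plate hasn't moved (rows 222–250 before, 225–250 now, the top corner hidden). The fingertip ends around (270,229), well above its projected place, so the tips are still above the release. I'll go down gently, watching the force.

Emit:
carry_out([
  [0,0,0.03],
  [0,0,0.06],
  [0,0,0.08],
  [0,0,0.08],
], spin=[0,0,0,0], gripper=[0,0,0,0])

```text
time_s: 4.9
tcp_pos: [0.5498, -0.0099, 0.0689]
ee_rot: [[-0.288, 0.958, -0.001], [0.958, 0.288, -0.0], [0.0, -0.001, -1.0]]
wrist_force: [-0.2, -0.4, 0.4]
gripper_width: 0.002
```

```bash
python3 - <<'E'
from h import *
snap('side','s3.png');snap('top','t3.png')
a=cv2.imread('pics/s3.png')[130:290,170:370];b=cv2.imread('pics/t3.png')[130:290,190:390]
c=np.hstack([a,b]);cv2.imwrite('pics/c5.png',cv2.resize((255*(c/255.)**.4).astype('uint8'),None,fx=2,fy=2,interpolation=cv2.INTER_CUBIC)) if 0 else cv2.imwrite('pics/c5.png',cv2.resize((255*(a/255.)**.35).astype('uint8'),None,fx=3.7,fy=3.7,interpolation=cv2.INTER_CUBIC))
E
```

```text
(no output)
```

View pics/c5.png

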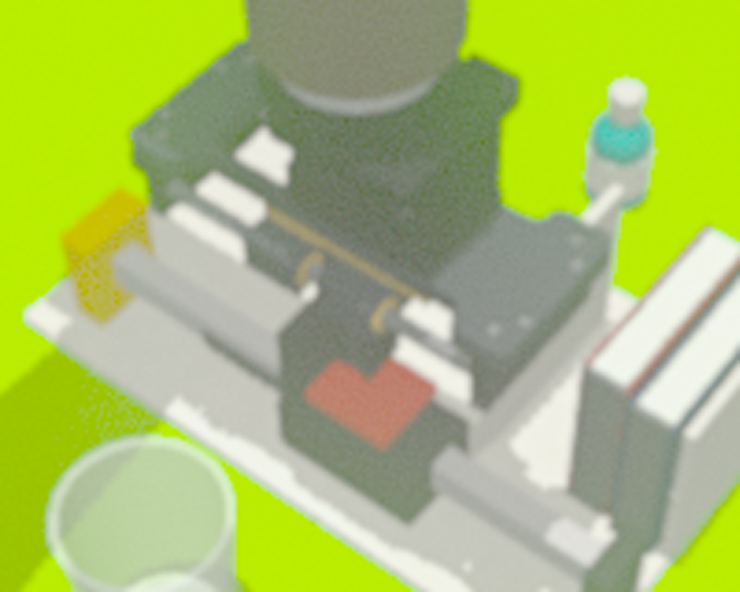

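```bash
python3 - <<'E'
from h import *
s=sense();t=np.array(s['tcp_pos']);R=np.array(s['ee_rot'])
im=cv2.imread('pics/s3.png')[130:290,170:370];im=cv2.resize((255*(im/255.)**.35).astype('uint8'),None,fx=4,fy=4,interpolation=cv2.INTER_CUBIC)
for hx,hy,dz,c in((.095,.0375,-.053,(255,0,255)),(.015,.0095,.017,(255,255,0)),(.015,.0095,-.02,(255,0,0))):
    q=proj('side',[t+R@[a*hx,b*hy,dz] for a,b in((-1,-1),(1,-1),(1,1),(-1,1))])
    cv2.polylines(im,[np.int32((q-[170,130]+.5)*4)],True,c,1,cv2.LINE_AA)
cv2.imwrite('pics/c6.png',im)
E
```

```text
(no output)
```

View pics/c6.png

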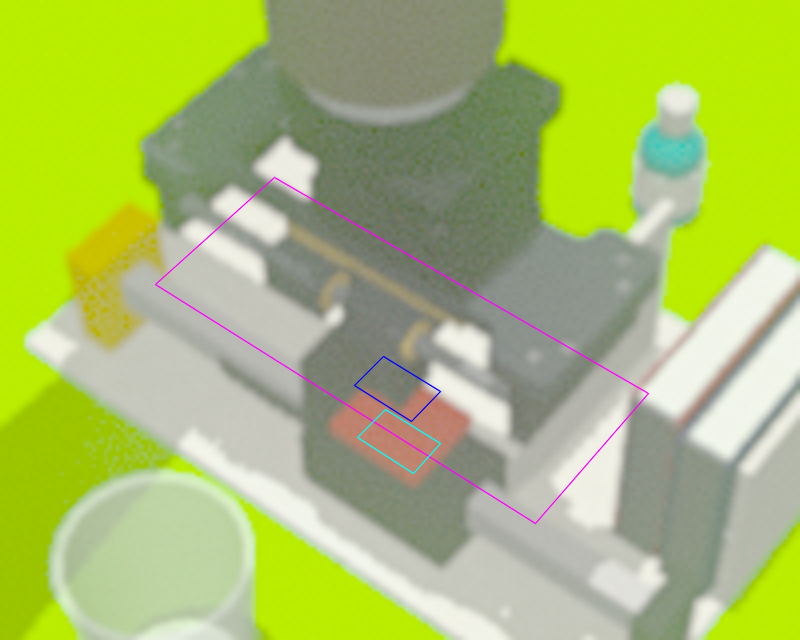

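```bash
python3 - <<'E'
from h import *
s=sense();t=np.array(s['tcp_pos']);R=np.array(s['ee_rot'])
im=cv2.imread('pics/t3.png')[80:280,150:420];im=cv2.resize((255*(im/255.)**.4).astype('uint8'),None,fx=2.9,fy=2.9,interpolation=cv2.INTER_CUBIC)
for hx,hy,dz,c in((.095,.0375,-.053,(255,0,255)),(.095,.0375,-.09,(255,0,0))):
    q=proj('top',[t+R@[a*hx,b*hy,dz] for a,b in((-1,-1),(1,-1),(1,1),(-1,1))])
    cv2.polylines(im,[np.int32((q-[150,80]+.5)*2.9)],True,c,1,cv2.LINE_AA)
cv2.imwrite('pics/c7.png',im)
E
```

```text
(no output)
```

View pics/c7.png

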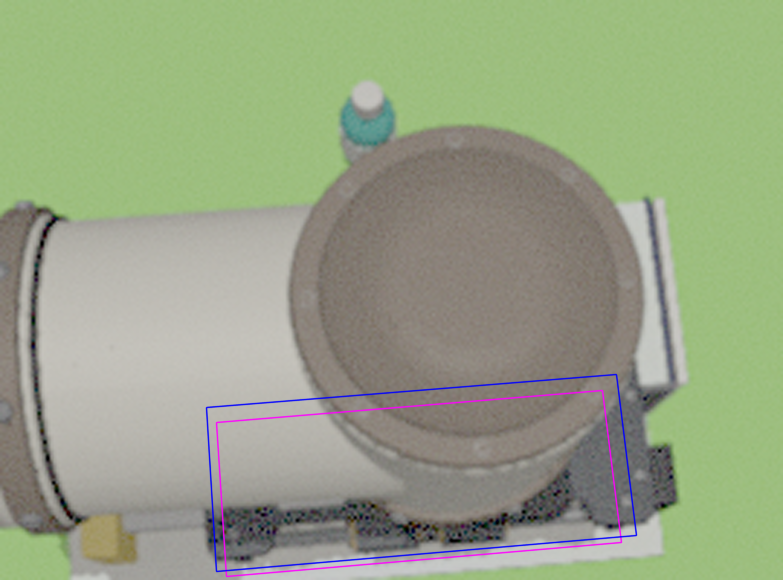

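The top view puts the gripper body where expected horizontally (columns 210–635 of the crop). In the side view both tip and body sit about 37 mm higher than the reported TCP implies. The tips should therefore still be about 2 cm above the release, and I'll keep going down in small steps.

Emit:
carry_out([
  [0,0,0.04],
  [0,0,0.07],
  [0,0,0.1],
  [0,0,0.1],
], spin=[0,0,0,0], gripper=[0,0,0,0])

```text
time_s: 5.5
tcp_pos: [0.5497, -0.01, 0.0588]
ee_rot: [[-0.288, 0.958, -0.001], [0.958, 0.288, -0.0], [0.0, -0.001, -1.0]]
wrist_force: [0.0, -0.7, -0.8]
gripper_width: 0.009
```

Emit:
carry_out([
  [0,0,0.03],
  [0,0,0.05],
  [0,0,0.07],
  [0,0,0.07],
], spin=[0,0,0,0], gripper=[0,0,0,0])

```text
time_s: 6.0
tcp_pos: [0.5498, -0.0099, 0.052]
ee_rot: [[-0.288, 0.958, -0.0], [0.958, 0.288, -0.0], [0.0, -0.0, -1.0]]
wrist_force: [0.8, 0.7, -0.1]
gripper_width: 0.005
```

```bash
python3 - <<'E'
from h import *
s=sense();t=np.array(s['tcp_pos']);R=np.array(s['ee_rot'])
snap('side','s4.png')
im=cv2.imread('pics/s4.png')[150:290,190:350];im=cv2.resize((255*(im/255.)**.35).astype('uint8'),None,fx=4,fy=4,interpolation=cv2.INTER_CUBIC)
q=proj('side',[t+R@[a*.015,b*.0095,-.02] for a,b in((-1,-1),(1,-1),(1,1),(-1,1))])
cv2.polylines(im,[np.int32((q-[190,150]+.5)*4)],True,(255,0,0),1,cv2.LINE_AA)
cv2.imwrite('pics/c8.png',im)
E
```

```text
(no output)
```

View pics/c8.png

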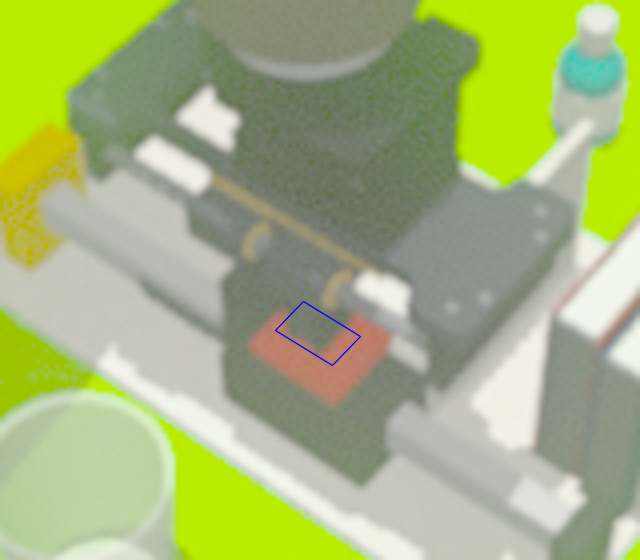

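Now the tip is clearly over the red plate, near edge from (280,335) to (322,350), and by projection about 5 mm above it. I'll go on down.

Emit:
carry_out([
  [0,0,0.02],
  [0,0,0.04],
  [0,0,0.06],
  [0,0,0.06],
], spin=[0,0,0,0], gripper=[0,0,0,0])

```text
time_s: 6.55
tcp_pos: [0.5501, -0.0099, 0.0465]
ee_rot: [[-0.288, 0.958, 0.0], [0.958, 0.288, -0.0], [-0.0, 0.0, -1.0]]
wrist_force: [-1.8, 0.7, 4.3]
gripper_width: 0.006
```

Contact at 4.3 N. I'll press on to about 6.5 N.

Emit:
carry_out([
  [0,0,0.03],
  [0,0,0.05],
  [0,0,0.06],
  [0,0,0.06],
], spin=[0,0,0,0], gripper=[0,0,0,0])

```text
time_s: 7.05
tcp_pos: [0.5501, -0.0099, 0.0407]
ee_rot: [[-0.288, 0.958, 0.0], [0.958, 0.288, -0.0], [-0.0, 0.0, -1.0]]
wrist_force: [-1.0, 1.0, 7.1]
gripper_width: 0.002
```

Emit:
carry_out([
  [0,0,0.01],
  [0,0,0.01],
], spin=[0,0], gripper=[0,0])

```text
time_s: 7.3
tcp_pos: [0.5501, -0.0099, 0.04]
ee_rot: [[-0.288, 0.958, 0.001], [0.958, 0.288, -0.0], [-0.0, 0.0, -1.0]]
wrist_force: [-2.4, 0.8, 7.8]
gripper_width: 0.004
```

Pressed to about the bottom (7.8 N). Next I push along tool +x, which is rack +y.

Emit:
carry_out([
  [0.04,0,0],
  [0.1,0,0],
  [0.17,0,0],
  [0.24,0,0],
  [0.31,0,0],
  [0.38,0,0],
  [0.45,0,0],
  [0.5,0,0],
  [0.5,0,0],
], spin=[0,0,0,0,0,0,0,0,0], gripper=[0,0,0,0,0,0,0,0,0])

```text
time_s: 8.43
tcp_pos: [0.5361, 0.038, 0.04]
ee_rot: [[-0.288, 0.957, 0.001], [0.957, 0.288, -0.0], [-0.001, 0.001, -1.0]]
wrist_force: [-2.1, -0.9, 7.5]
gripper_width: 0.008
```

```bash
python3 - <<'E'
from h import *
snap('side','s5.png')
im=cv2.imread('pics/s5.png')[130:290,170:370];cv2.imwrite('pics/c9.png',cv2.resize((255*(im/255.)**.35).astype('uint8'),None,fx=3.7,fy=3.7,interpolation=cv2.INTER_CUBIC))
print(sense()['wrist_force'])
E
```

```text
[-0.8484411  -0.68006109  6.34026862]
```

View pics/c9.png

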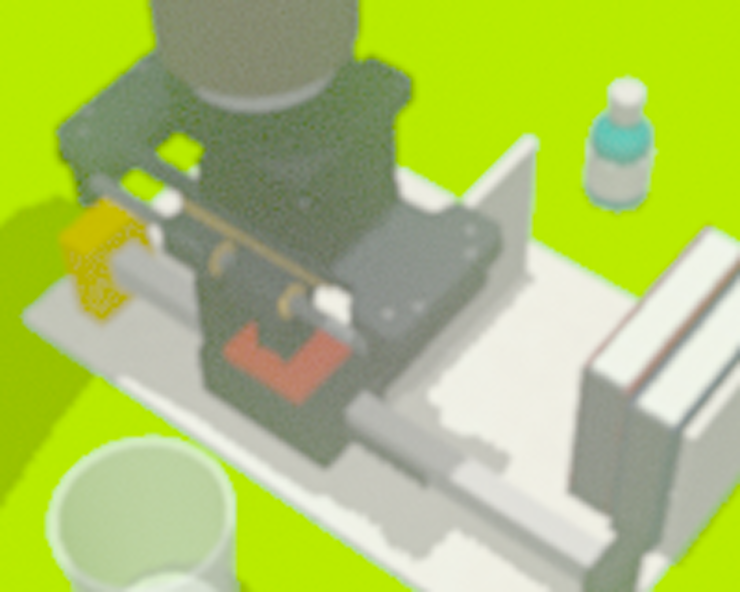

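The bookend has moved about 40–50 mm and the notebooks stand unmoved. I continue.

Emit:
carry_out([
  [0.05,0,0],
  [0.12,0,0],
  [0.19,0,0],
  [0.26,0,0],
  [0.33,0,0],
  [0.4,0,0],
  [0.47,0,0],
  [0.54,0,0],
  [0.6,0,0],
  [0.64,0,0],
  [0.64,0,0],
], spin=[0,0,0,0,0,0,0,0,0,0,0], gripper=[0,0,0,0,0,0,0,0,0,0,0])

```text
time_s: 9.85
tcp_pos: [0.5182, 0.0995, 0.0401]
ee_rot: [[-0.288, 0.957, 0.002], [0.958, 0.288, 0.0], [-0.0, 0.002, -1.0]]
wrist_force: [-0.2, -0.8, 6.9]
gripper_width: 0.004
```

```bash
python3 - <<'E'
from h import *
snap('side','s6.png')
im=cv2.imread('pics/s6.png')[130:290,150:350];cv2.imwrite('pics/c10.png',cv2.resize((255*(im/255.)**.35).astype('uint8'),None,fx=3.7,fy=3.7,interpolation=cv2.INTER_CUBIC))
print(sense()['wrist_force'])
E
```

```text
[-1.29519897 -0.94033998  6.61890166]
```

View pics/c10.png

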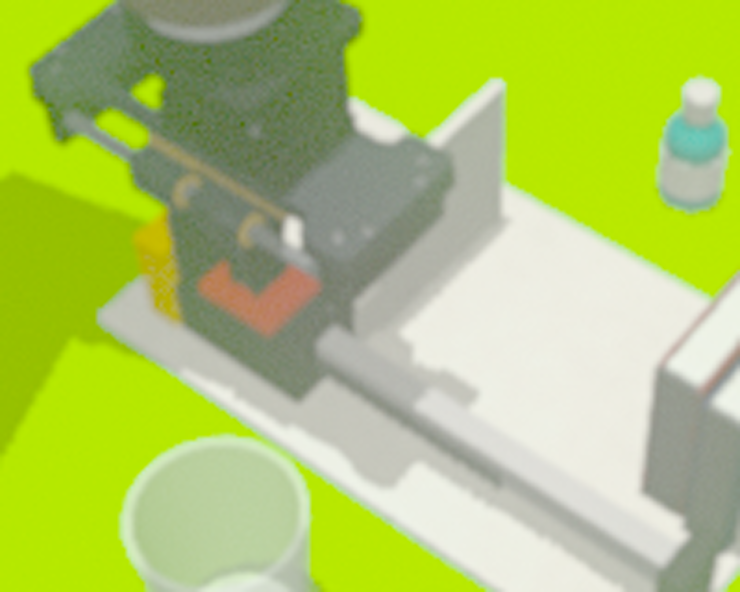

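The carriage is close to the stop now. I'll finish in small steps, watching the y force.

Emit:
carry_out([
  [0.03,0,0],
  [0.06,0,0],
  [0.08,0,0],
  [0.08,0,0],
], spin=[0,0,0,0], gripper=[0,0,0,0])

```text
time_s: 10.4
tcp_pos: [0.5161, 0.1066, 0.0402]
ee_rot: [[-0.289, 0.957, 0.002], [0.957, 0.289, -0.0], [-0.001, 0.002, -1.0]]
wrist_force: [0.8, -3.3, 6.6]
gripper_width: 0.004
```

Emit:
carry_out([
  [0.02,0,0],
  [0.04,0,0],
  [0.04,0,0],
], spin=[0,0,0], gripper=[0,0,0])

```text
time_s: 10.78
tcp_pos: [0.5149, 0.1103, 0.0402]
ee_rot: [[-0.289, 0.957, 0.002], [0.957, 0.289, -0.001], [-0.001, 0.002, -1.0]]
wrist_force: [1.2, -3.1, 6.7]
gripper_width: 0.007
```

Emit:
carry_out([
  [0.02,0,0],
  [0.03,0,0],
  [0.03,0,0],
], spin=[0,0,0], gripper=[0,0,0])

```text
time_s: 11.15
tcp_pos: [0.5141, 0.1131, 0.0402]
ee_rot: [[-0.288, 0.958, 0.002], [0.958, 0.288, -0.001], [-0.001, 0.002, -1.0]]
wrist_force: [0.8, -4.1, 6.8]
gripper_width: 0.002
```

Emit:
carry_out([
  [0.02,0,0],
  [0.03,0,0],
  [0.03,0,0],
], spin=[0,0,0], gripper=[0,0,0])

```text
time_s: 11.52
tcp_pos: [0.5132, 0.1159, 0.0401]
ee_rot: [[-0.288, 0.957, 0.002], [0.957, 0.288, -0.001], [-0.001, 0.002, -1.0]]
wrist_force: [1.1, -4.9, 6.4]
gripper_width: 0.009
```

```bash
python3 - <<'E'
from h import *
snap('side','s7.png')
im=cv2.imread('pics/s7.png')[130:250,150:300];cv2.imwrite('pics/c11.png',cv2.resize((255*(im/255.)**.35).astype('uint8'),None,fx=5,fy=5,interpolation=cv2.INTER_CUBIC))
for f in('s6','s7'):
    h=cv2.imread(f'pics/{f}.png').astype(int);m=(h[...,2]>1.8*h[...,1])&(h[...,2]>60)&(h[...,2]>1.8*h[...,0]);m[:,:195]=0;m[:,245:]=0;m[:190]=0;m[230:]=0
    y,x=np.nonzero(m);print(f,m.sum(),x.min(),x.max(),y.min(),y.max())
E
```

```text
s6 305 204 235 201 219
s7 336 202 229 197 218
```

View pics/c11.png

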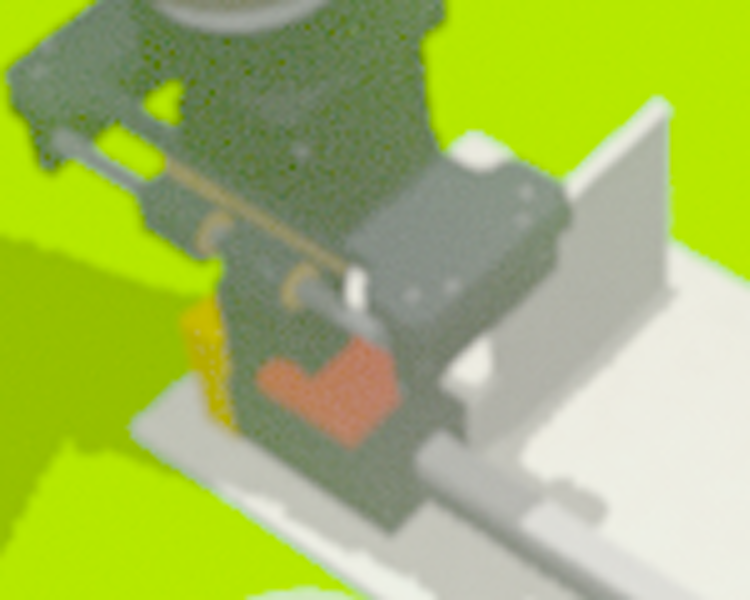

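The finger is sliding on the release toward the wall while the carriage stands beside the stop. I'll continue until the wall takes the load.

Emit:
carry_out([
  [0.02,0,0],
  [0.03,0,0],
  [0.03,0,0],
], spin=[0,0,0], gripper=[0,0,0])

```text
time_s: 11.95
tcp_pos: [0.5129, 0.1165, 0.0401]
ee_rot: [[-0.288, 0.958, 0.002], [0.958, 0.288, -0.004], [-0.004, 0.001, -1.0]]
wrist_force: [6.4, -13.3, 4.5]
gripper_width: -0.0
```

Emit:
carry_out([
  [0.01,0,0],
  [0.02,0,0],
  [0.02,0,0],
], spin=[0,0,0], gripper=[0,0,0])

```text
time_s: 12.32
tcp_pos: [0.5128, 0.1166, 0.0402]
ee_rot: [[-0.288, 0.958, 0.002], [0.958, 0.288, -0.006], [-0.006, 0.0, -1.0]]
wrist_force: [10.3, -21.2, 4.5]
gripper_width: 0.005
```

The wall contact is solid: 22 N with no further motion, so the bookend is home. I'll ease off most of the overpush, keep a light push so friction can't drag it back, then lift straight up.

Emit:
carry_out([
  [-0.03,0,0],
  [-0.035,0,0],
  [-0.035,0,-0.08],
  [-0.035,0,-0.18],
  [-0.05,0,-0.24],
  [-0.12,0,-0.3],
  [-0.12,0,-0.5],
  [-0.12,0,-0.8],
  [-0.12,0,-1],
  [-0.12,0,-1],
], spin=[0,0,0,0,0,0,0,0,0,0], gripper=[0,0,0,0,0,0,0,0,0,0])

```text
time_s: 13.58
tcp_pos: [0.5148, 0.1101, 0.1405]
ee_rot: [[-0.288, 0.958, 0.003], [0.958, 0.288, 0.002], [0.001, 0.003, -1.0]]
wrist_force: [-0.3, 0.3, -0.3]
gripper_width: 0.004
```

Emit:
carry_out([
  [0,0,-0.5],
  [0,-0.5,-0.8],
  [0,-1,-0.8],
  [0,-1,-0.8],
], spin=[0,0,0,0], gripper=[0,0,0,0])

```text
time_s: 14.08
tcp_pos: [0.4148, 0.0797, 0.2184]
ee_rot: [[-0.288, 0.958, -0.002], [0.958, 0.288, 0.0], [0.001, -0.002, -1.0]]
wrist_force: [0.1, 0.8, 0.2]
gripper_width: 0.004
```

Emit:
carry_out([
  [-0.5,-0.5,0],
  [-1,-0.5,0],
  [-1,-0.5,0],
], spin=[0,0,0], gripper=[0,0,0])

```text
time_s: 14.45
tcp_pos: [0.3989, -0.0319, 0.2181]
ee_rot: [[-0.282, 0.96, -0.002], [0.96, 0.282, -0.001], [-0.0, -0.002, -1.0]]
wrist_force: [0.3, 0.4, -0.6]
gripper_width: 0.004
```

```bash
python3 - <<'E'
from h import *
snap('side','s8.png');snap('top','t8.png')
for c in('top','side'):
    for q in 'release_top stop_face push_wall notebook_red notebook_blue cup corrector'.split():
        print(c,q,[(np.round(d['centre'],3).tolist(),round(d['p'],2)) for d in spot_point(c,q)][:1])
a=cv2.imread('pics/s8.png')[150:310,170:390];b=cv2.imread('pics/t8.png')[90:370,150:420]
g=lambda i:(255*(i/255.)**.5).astype('uint8')
cv2.imwrite('pics/c12.png',cv2.resize(g(a),None,fx=3.6,fy=3.6,interpolation=cv2.INTER_CUBIC));cv2.imwrite('pics/c13.png',cv2.resize(g(b),None,fx=2,fy=2,interpolation=cv2.INTER_CUBIC))
print(sense()['time_s'],sense()['wrist_force'])
E
```

```text
top release_top [([0.517, 0.103, 0.07], 0.55)]
top stop_face [([0.502, 0.141, 0.047], 0.66)]
top push_wall [([0.508, 0.126, 0.087], 0.73)]
top notebook_red [([0.664, -0.075, 0.006], 0.61)]
top notebook_blue [([0.672, -0.098, 0.003], 0.77)]
top cup [([0.422, -0.027, 0.0], 0.66)]
top corrector [([0.764, 0.059, -0.002], 0.79)]
side release_top []
side stop_face []
side push_wall []
side notebook_red [([0.666, -0.075, 0.006], 0.63)]
side notebook_blue [([0.668, -0.103, 0.009], 0.8)]
side cup [([0.423, -0.028, 0.003], 0.69)]
side corrector [([0.765, 0.061, 0.003], 0.92)]
15.25 [-0.16986434 -0.03688289 -0.64523362]
```

View pics/c12.png

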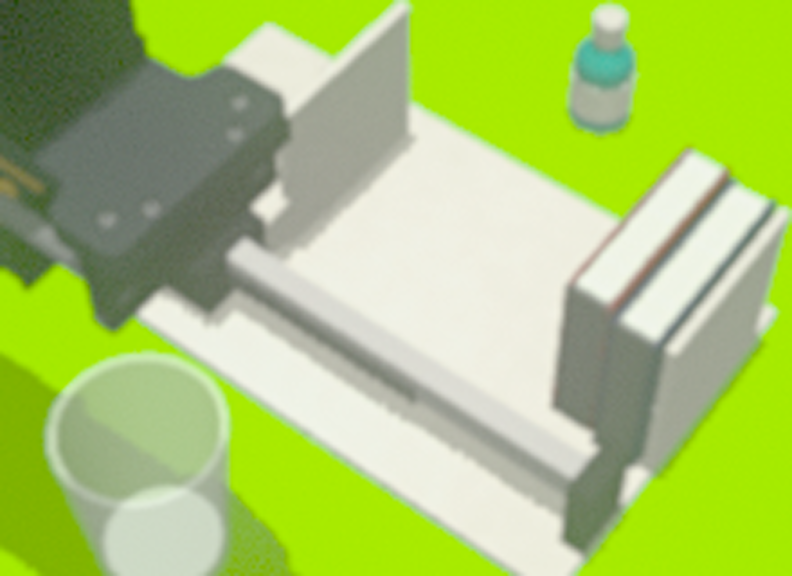

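View pics/c13.png

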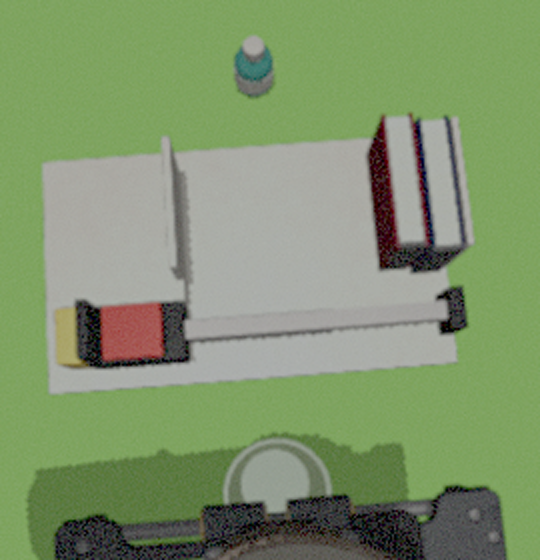

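```bash
python3 - <<'E'
from h import *
th=np.radians(16.6);ex=np.array([np.cos(th),np.sin(th),0]);ey=np.array([-np.sin(th),np.cos(th),0]);o=np.array([.600,.0355,0])
im=cv2.imread('pics/t8.png');S=8;u,v=165,225;im=cv2.resize(im[v:v+65,u:u+90],None,fx=S,fy=S,interpolation=cv2.INTER_CUBIC)
for x0,x1,y0,y1,z,c in((-.081,-.039,.064,.110,.07,(255,255,0)),(-.081,-.039,.064,.110,.06,(0,255,0)),(-.082,-.038,.127,.147,.066,(255,0,0))):
    q=proj('top',[o+ex*a+ey*b+[0,0,z] for a,b in((x0,y0),(x1,y0),(x1,y1),(x0,y1))])
    cv2.polylines(im,[np.int32((q-[u,v]+.5)*S)],True,c,1,cv2.LINE_AA)
cv2.imwrite('pics/c14.png',im)
E
```

```text
(no output)
```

View pics/c14.png

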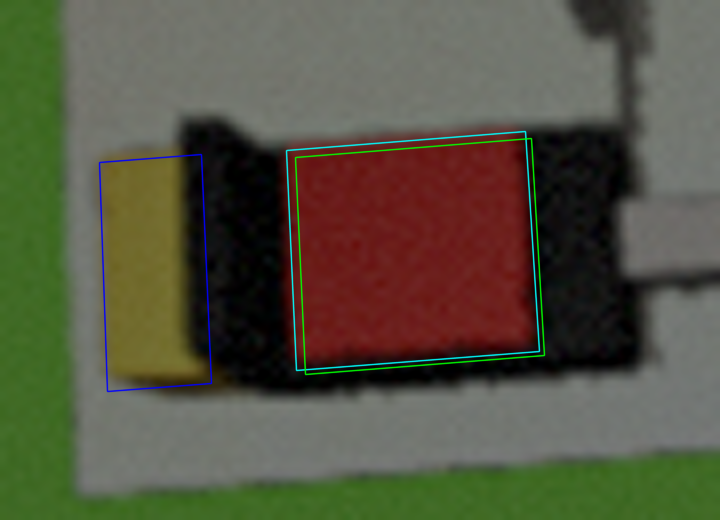

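The red plate fits the predicted home outline at full height (cyan) to about 1 px, and the carriage meets the yellow stop. I'm handing the job in.

```bash
python3 -c "
from station import *
print(finish_job())"
```

```text
the job is handed in; nothing more can be done
None
```

The bookend is home against the yellow end stop and the release has sprung up. I handed the job in at about 15 s of the 32 s allowed. I pressed the red release with the shut fingertips to about 7–8 N, close to the bottom of its travel. Keeping it pressed, I pushed the bookend along the bar until it stopped moving under about 22 N. Then I eased off, lifted straight up and moved the arm clear.

**Last checks:**
- **Bookend:** in the top picture the release fits its predicted home place, at full height, to about 1 pixel (1–2 mm).
- **Other things:** the notebooks and bottle were found within 3 mm of their first positions. The cup read 3–7 mm off, but its rim is at about the same pixels in the top picture (within 2), so I take that as network noise.
- **Arm:** it is clear of everything and the wrist force is near zero.

**Checks that failed or disagreed:**
- **Fingertip height:** the tips sat about 35 mm higher than the reported TCP and the 17 mm tip distance imply. I found the real contact by picture and force.
- **Side view:** at the end the gripper blocked the side camera's view of the carriage, so only the top camera confirmed home and release-up.

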